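Close up the instrument chest

ROBOT

A 6-joint arm with a two-finger parallel gripper is mounted at the origin on the work surface. World frame = base frame: x ahead of the robot, y to its left, z up, the work surface at z = 0. Lengths are in mm, angles in degrees, forces in N, time in s.
With the tool pointing down it reaches from about 300 to 850 mm from the base axis. Payload 4.2 kg.
Tool frame: the origin (TCP) lies on the centre line of the jaws, within the pads' length; the fingertips stand 14 mm ahead of it and the grasp point (between the pads) lies 5 mm behind it; z points along the fingers, y is the line along which they close (so a half turn about z gives the same grasp; the last joint's range is limited). The gripper opens to 91 mm and grips with 3 to 60 N. Pads are 32 mm wide; open, the fingers measure 118 mm over their backs; the gripper's body (76 mm by 178 mm) begins 60 mm behind the grasp point.
Start: joints at [-76.318, 18.312, 89.639, -0, 72.044, -1.146], TCP at [147.157, -555.866, 227.976] pointing down, gripper open.
Joint ranges: [-177.97, 177.97], [-48.28, 115.42], [12.27, 149.76], [-77.06, 257.06], [2.81, 150.46], [-146.56, 146.56]. Speed limits (degrees/s): [147.25, 147.25, 180, 180, 180, 180].

INTERFACE

Orientations are given as [roll, pitch, yaw] about the fixed x, y, z axes, in that order (R = Rz(yaw) Ry(pitch) Rx(roll)).
In Python, from workcell import * gives the robot as it stands. The module is installed in compiled form; this text tells all that it offers.
- The arm moves only by the shell command python3 -m crank 'ROWS' [FORCE]. ROWS is JSON, a list of rows, each an object of numbers: "grip": the finger opening in m, from 0 to 0.0912; "x", "y", "z": the shift along the tool's x, y, z in m; "yaw": the turn about the tool's z in rad. In form: [{"grip": .., "x": .., "y": .., "z": .., "yaw": ..}, ...]. A call has exactly 5 rows; each row is the pose to reach, as a shift and turn from the pose commanded when the call began, along the tool's axes at that moment; what a row does not reach only later rows make up. A row lasts 1/12 s, in which the tool goes at most 41.7 mm and 7.16 degrees, less where a joint would pass 70% of its speed; a pose out of reach is approached as far as the arm can. A call with a gripper value outside its range is refused whole. The fingers move at their own pace and stop on an object; FORCE is the grip in N (left out, the last holds). Time passes only in rows, so rows that repeat a pose let the fingers close, or fill a call up. It gives the time, the measured TCP pose, the force, the opening and the grip force at its end, in the units of the state.
- state(): the state, without advancing time (a new reading comes with each control period).
- grab_frame(name): name is "scene" or "top" or "wrist"; returns the picture (400x640x3 uint8, red, green, blue); there is no depth.
- camera_model(name): a dict with "intrinsics" (3x3 intrinsics, pixels), "R" (3x3) and "t" (3): a world point X has camera coordinates R X + t. Camera axes: x right, y down, z forward; pixel columns grow to the right and rows downward; lengths in mm; the calibration is good to about 2 mm. A picture is of the moment at which its call begins: read the wrist's pose just before it. camera_model takes no time and is no camera call; for the wrist camera it gives the pose at the moment of the call.
- job_done(): hands the job in; it is judged then, once.
The state is a dict: "time_s": time; "qpos": joint angles; "qvel": joint speeds; "effort": joint torques, N m; "ee_pos": TCP position; "ee_rot": TCP orientation; "force": force on the tool from outside, world axes, zero at the start; "torque": the same for the moment, N m; "gripper_width": finger opening in mm; "gripper_force": force on a finger pad.
Only numpy, scipy, OpenCV 4.12 (cv2) and the standard library are available. Lean on these libraries where they do the work, as an engineer would, in place of code of your own. Each camera call takes 0.05 s, during which the arm holds its last target. There are 200 camera calls.

TASK

Close up the small brown tool chest on the bench: push both open drawers fully home with the closed fingertips, in either order, and only after that push the lid down until it lies flat shut. Only push, gently and from the outside: do not slam, pinch, pull or lift anything or reach into a drawer, and leave the oil bottle, the jar and the screwdriver where they are.

Things in the scene. Friction and masses are not known exactly. Their poses are not given: they have to be found in the camera images.
- chest: Brown steel tool chest fixed to the bench, 170 deep (x) x 300 wide (y) x 98 mm high with the lid shut (rim at 90). It stands sideways: drawer fronts look to its -x (the robot's right), x points to its back, y roughly towards the robot, z up. Origin: centre of its underside. Two drawers side by side, 12 to 62 mm above the bench, centred 71.5 mm either side of the middle; an open tray above.
- drawer_near (a joint): Opening of the drawer nearer the robot (+y half of the chest) in m: 0 fully home, front flush with the chest; it starts 30 to 70 mm out. Slides along the chest's x axis, stays where it is left, takes about 2.5 N to move, with a hard stop at 0. Front panel 136 wide x 50 high x 6 mm thick.
- drawer_far (a joint): The same for the drawer farther from the robot (-y half of the chest).
- drawer_near_pull (a point): Middle of the outer face of the near drawer's solid steel pull: a bar 50 wide x 12 high that stands 22 mm proud of the drawer front, its middle 48 mm above the bench. Moves with the drawer, axes as the chest's. The face may be pushed with downward-pointing fingers.
- drawer_far_pull (a point): The same point on the far drawer's pull.
- lid (a joint): Opening angle of the lid in rad: 0 lies flat shut on the rim; it starts 0.6 to 1.1 open. It hinges along the chest's back edge, its free edge being the front one. A stiff hinge: it stays at any angle, and needs a push of about 2 to 5 N near the free edge all the way down to its hard stop at 0.
- lid_hinge (a point): Middle of the lid's hinge line, at the chest's back edge, 90 mm above the bench; it turns with the lid: its x axis points along the lid away from the free edge, z is the normal of the lid's outer face. The lid is a plate 170 long x 300 wide x 8 mm thick, its outer (top) face 8 mm above this point along z.
- lid_push (a point): Point on the lid's outer (top when shut) face, in the middle of its width, 145 mm from the hinge line and 25 mm short of the free edge. Turns with the lid, axes as lid_hinge. When the lid is open this face looks up and to the back of the chest.
- oil: Bystander: yellow oil bottle with a red cap, diameter 50, 130 mm high, standing behind the chest. Origin: centre of its underside.
- jar: Bystander: amber jar with a steel lid, diameter 60, 80 mm high, standing in front of the drawers. Origin: centre of its underside.
- screwdriver: Bystander: green-handled screwdriver, 190 mm long, about 30 mm thick at most, lying along the back of the chest. Origin near its middle, x axis along it.

How it is judged (in metres and radians):
On the way, in this order (a step that is already met when the one before it is completed fails the run):
1. both drawers are home (within 4 mm) while the lid still stands open (value of joint each of drawer_near, drawer_far below 0.004 m and value of joint lid above 0.35 rad), for 0.2 s.
2. the lid is shut, the drawers still home (value of joint lid below 0.03 rad and value of joint each of drawer_near, drawer_far below 0.004 m), for 0.2 s.
At the end, for the whole second after the job is handed in: Both drawers within 4 mm of fully home, the lid within 0.03 rad of flat shut, and the bottle, jar and screwdriver at rest within 20 mm of where they began (all of step 2 and distance of each of oil, jar, screwdriver from where it was at the start of the episode below 0.02 m and linear speed of each of oil, jar, screwdriver below 0.02 m/s); the robot touches nothing.
It fails at once if a bystander (bottle, jar, screwdriver) is moved or lifted by more than 20 mm, or the bottle or jar is tipped (distance of any of oil, jar, screwdriver from where it was at the start of the episode above 0.02 m or angle between any of oil, jar's own z axis and vertical above 0.3 rad).
It fails at once if a drawer is pulled further out or the lid lifted wider (drawer past 85 mm, lid past 1.3 rad) (value of joint any of drawer_near, drawer_far above 0.085 m or value of joint lid above 1.3 rad).
It fails at once if a drawer (faster than 0.5 m/s) or the lid (faster than 3 rad/s) is slammed (velocity of joint any of drawer_near, drawer_far below -0.5 m/s or velocity of joint lid below -3 rad/s).
It fails at once if the fingers reach into a drawer or pinch its front between them ((((x of the grasp point in the frame of drawer_near_pull between 0.021 and 0.16 m and y of the grasp point in the frame of drawer_near_pull between -0.068 and 0.068 m) or (x of the grasp point in the frame of drawer_near_pull between 0.004 and 0.16 m and y of the grasp point in the frame of drawer_near_pull between -0.02 and 0.02 m)) and z of the grasp point in the frame of drawer_near_pull below 0.025 m and contact force between the fingers and chest above 0.5 N) or (((x of the grasp point in the frame of drawer_far_pull between 0.021 and 0.16 m and y of the grasp point in the frame of drawer_far_pull between -0.068 and 0.068 m) or (x of the grasp point in the frame of drawer_far_pull between 0.004 and 0.16 m and y of the grasp point in the frame of drawer_far_pull between -0.02 and 0.02 m)) and z of the grasp point in the frame of drawer_far_pull below 0.025 m and contact force between the fingers and chest above 0.5 N)).
It fails at once if the fingers pinch the lid's edge or reach under it (z of the grasp point in the frame of lid_hinge between -0.03 and 0.006 m and x of the grasp point in the frame of lid_hinge between -0.17 and 0 m and y of the grasp point in the frame of lid_hinge between -0.15 and 0.15 m and contact force between the fingers and chest above 0.5 N).
It also fails if it takes over 56 s, if anything falls off the work surface, if the arm or the gripper's body presses on something with over 40 N, if the wrist force passes 120 N, or if a joint passes its speed limit or range.

## Working session

There is one attempt and no reset: what is moved stays moved. The work goes in short steps, Python scripts to look and compute and a shell command to move; the robot and the scene stay as the last step left them, time stands still between calls to the robot, and variables do not carry over. Pictures are saved under pics/ and viewed, at most 10 in all, crops included, and the job is handed in when it is done.

```bash
mkdir -p pics; python3 - <<'E'
from workcell import *
import cv2
s=state();print(s['time_s'],s['ee_pos'],s['ee_rot'])
for n in("scene","top"):
    f=grab_frame(n);cv2.imwrite(f"pics/{n}0.png",f[...,::-1]);c=camera_model(n);print(n,c)
E
```

```text
0.0 [ 147.07103873 -555.37451     227.11309224] [-1.79897097e+02 -3.28692218e-03  1.48304636e+01]
scene {'intrinsics': array([[378.01844954,   0.        , 320.41349346],
       [  0.        , 378.01844954, 200.18118706],
       [  0.        ,   0.        ,   1.        ]]), 'R': array([[-0.10174241,  0.99476047, -0.01000448],
       [ 0.82655529,  0.07893387, -0.55729327],
       [-0.55358363, -0.06496961, -0.83025545]]), 't': array([  23.12153453, -413.5049247 , 1234.46926874])}
top {'intrinsics': array([[473.02128434,   0.        , 325.39282176],
       [  0.        , 473.02128434, 196.62553984],
       [  0.        ,   0.        ,   1.        ]]), 'R': array([[ 0.01517354, -0.99979689, -0.013264  ],
       [-0.9837254 , -0.01255171, -0.17923948],
       [ 0.17903659,  0.01576783, -0.98371605]]), 't': array([ 14.75565276, 565.77749453, 965.60237775])}
```

View pics/scene0.png

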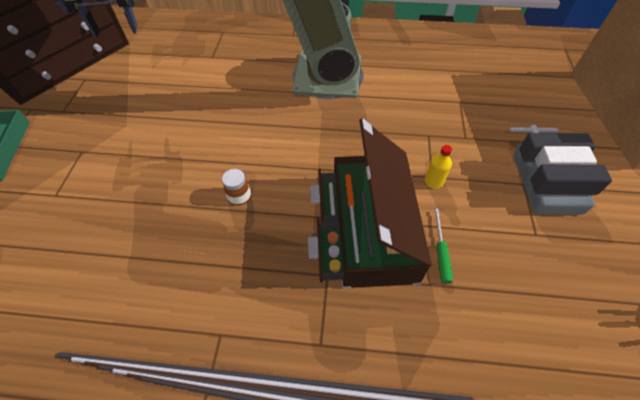

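View pics/top0.png

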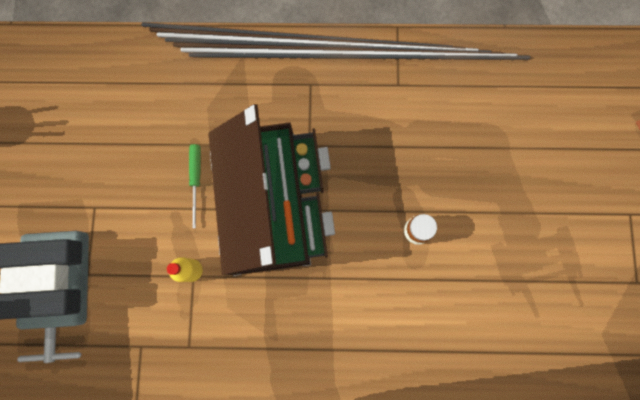

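Scene view: the pulls are at about (316,194) near and (313,247) far, with the lid leaning from the hinge (right) towards (365,125)–(388,235). Top view: pulls at about (328,223) and (324,158), jar (421,229), bottle (183,269), screwdriver (194,185). I'll measure the pulls and enlarge the views.

```bash
cat > h.py <<'E'
import numpy as np,cv2
from workcell import *
def ray(n,uv,cm=None):
    c=cm or camera_model(n);K,R,t=c['intrinsics'],c['R'],c['t']
    return -R.T@t, R.T@np.linalg.solve(K,[uv[0],uv[1],1.])
def onz(n,uv,z):
    o,d=ray(n,uv);return o+d*(z-o[2])/d[2]
def tri(a,b):
    (o,d),(p,e)=ray('scene',a),ray('top',b)
    s=np.linalg.lstsq(np.c_[d,-e],p-o,rcond=None)[0]
    x,y=o+d*s[0],p+e*s[1];return (x+y)/2,np.linalg.norm(x-y)
E
python3 - <<'E'
from h import *
for n,(x0,y0,x1,y1) in dict(scene=(295,110,455,290),top=(150,95,350,285)).items():
    f=cv2.imread(f'pics/{n}0.png');h=cv2.cvtColor(f,cv2.COLOR_BGR2HSV)
    m=((h[...,1]<60)&(h[...,2]>110)).astype('uint8')
    k,_,st,ce=cv2.connectedComponentsWithStats(m)
    for i in range(1,k):
        x,y,w,hh,a=st[i]
        if a>25 and x0<ce[i][0]<x1 and y0<ce[i][1]<y1:
            r=cv2.boxPoints(cv2.minAreaRect(np.argwhere(m*0+(_==i))[:,::-1].astype('float32')))
            print(n,ce[i].round(1),a,st[i][:4],r.round(1).tolist(),'z54',[onz(n,p,54)[:2].round(0).tolist() for p in r])
    cv2.imwrite(f'pics/{n}c.png',cv2.resize(f[y0:y1,x0:x1],None,fx=3,fy=3,interpolation=cv2.INTER_CUBIC))
E
```

```text
scene [367.2 126.4] 100 [362 119  11  16] [[358.5, 122.5], [363.5, 117.5], [376.0, 130.0], [371.0, 135.0]] z54 [[269.0, 110.0], [249.0, 122.0], [293.0, 158.0], [313.0, 145.0]]
scene [368.3 172.3] 35 [367 166   4  13] [[365.8999938964844, 166.39999389648438], [368.6000061035156, 165.89999389648438], [370.6000061035156, 177.6999969482422], [367.8999938964844, 178.1999969482422]] z54 [[421.0, 135.0], [419.0, 142.0], [456.0, 148.0], [458.0, 141.0]]
scene [331.5 198.5] 44 [330 184   4  30] [[329.70001220703125, 184.0], [331.0, 183.89999389648438], [333.29998779296875, 213.0], [332.0, 213.10000610351562]] z54 [[484.0, 49.0], [484.0, 53.0], [566.0, 65.0], [567.0, 62.0]]
scene [438.5 224.5] 91 [435 208   8  34] [[434.70001220703125, 208.1999969482422], [437.5, 207.8000030517578], [442.3999938964844, 240.8000030517578], [439.6000061035156, 241.1999969482422]] z54 [[531.0, 298.0], [529.0, 305.0], [615.0, 309.0], [617.0, 303.0]]
scene [355.  242.1] 49 [353 221   5  41] [[352.20001220703125, 221.10000610351562], [353.5, 221.0], [357.70001220703125, 260.8999938964844], [356.3999938964844, 261.100
[... 1716 characters left out ...]
 [306 206   8  44] [[305.0, 206.3000030517578], [308.6000061035156, 205.8000030517578], [314.29998779296875, 248.6999969482422], [310.70001220703125, 249.1999969482422]] z54 [[544.0, 66.0], [545.0, 58.0], [453.0, 44.0], [452.0, 52.0]]
top [328.3 223.1] 221 [323 212  12  23] [[321.8999938964844, 212.39999389648438], [331.5, 211.10000610351562], [334.5, 233.8000030517578], [324.8999938964844, 235.10000610351562]] z54 [[531.0, 30.0], [534.0, 9.0], [485.0, 2.0], [482.0, 22.0]]
top [265.5 255.6] 221 [259 246  14  20] [[258.3999938964844, 246.8000030517578], [270.3999938964844, 245.5], [272.5, 264.20001220703125], [260.5, 265.5]] z54 [[456.0, 162.0], [459.0, 137.0], [420.0, 131.0], [417.0, 156.0]]
```

View pics/scenec.png

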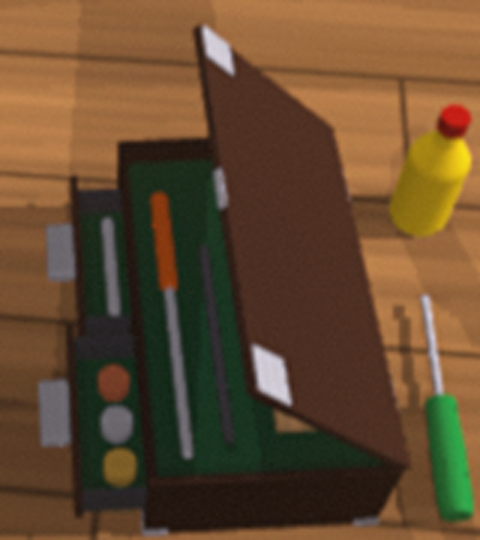

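View pics/topc.png

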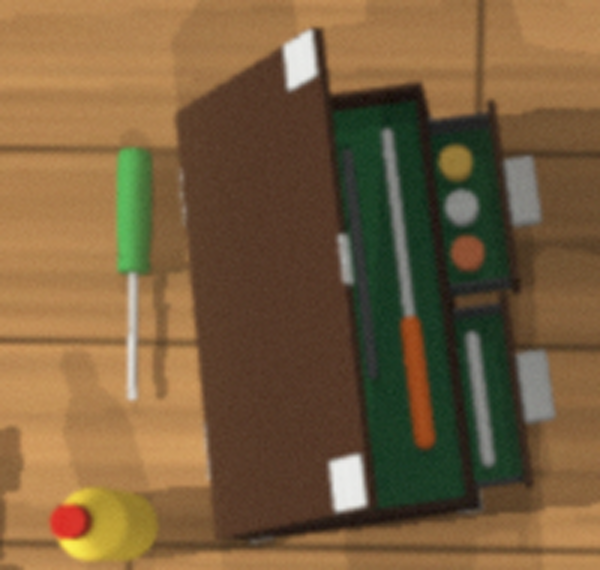

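```bash
python3 - <<'E'
from h import *
np.set_printoptions(precision=1,suppress=True)
T=lambda x,y:(x/3+150,y/3+95)
S=lambda x,y:(x/3+295,y/3+110)
print('pull near scene',onz('scene',S(47,227),54),onz('scene',S(50,279),54),'far',onz('scene',S(38,383),54),onz('scene',S(42,445),54))
print('front rim top',onz('top',T(422,85),90),onz('top',T(475,503),90),'scene',onz('scene',S(120,143),90),onz('scene',S(150,480),90))
P={}
for k,a,b in [('free near',(197,28),(372,512)),('free far',(250,393),(318,28)),('hinge near',(333,128),(218,538)),('hinge far',(405,466),(180,113)),('patch far',(271,373),(300,60)),('patch near',(217,50),(348,483))]:
    P[k],e=tri(S(*a),T(*b));print(k,P[k],e)
for e in('near','far'):
    v=P['free '+e]-P['hinge '+e];print(e,np.linalg.norm(v),np.arctan2(v[2],np.hypot(*v[:2])))
print('jar',onz('top',(424,227),80),'oil cap',tri((446,149),(174,269)),'sd',onz('top',(194,165),15),onz('top',(194,227),3))
E
```

```text
pull near scene [493.7   4.1  54. ] [543.5  12.2  54. ] far [635.7  14.   54. ] [685.1  22.8  54. ]
front rim top [716.1  98.4  90. ] [422.7  54.4  90. ] scene [430.6  57.3  90. ] [720.  100.6  90. ]
free near [411.9 109.8 203.2] 0.11564246275598389
free far [711.9 153.2 208.2] 0.5382117808206893
hinge near [396.9 228.   87.9] 2.355213179962099
hinge far [693.5 269.5  90.2] 0.16664411089581493
patch far [693.4 165.6 200.8] 0.6266933744580291
patch near [429.  125.3 199.3] 0.20892746773319554
near 165.8693569698454 0.7691812976518227
far 166.67257585799769 0.7867278359601263
jar [ 499.3 -181.7   80. ] oil cap (array([405.4, 316. , 120. ]), np.float64(1.1071786125735692)) sd [641.1 321.8  15. ] [501.5 316.1   3. ]
```

Both views agree: chest turned by 8.5°, pulls near (513,6) and far (656,17), lid about 0.78 rad, and the other heights and lengths match the given sizes. Next I close the fingers, turn the tool so its x axis points along the drawer slide, and go to the near drawer at height.

```bash
cat >> h.py <<'E'
def plan(x,y,z,yaw):
    s=state();p,r=s['ee_pos'],s['ee_rot'];a=np.radians(r[2]);d=np.array([x,y,z])-p;c,n=np.cos(a),np.sin(a)
    print('t',round(s['time_s'],2),'at',p.round(1),r.round(1),'F',s['force'].round(1),'-> rows x %.4f y %.4f z %.4f yaw %.3f'%((d[0]*c+d[1]*n)/1e3,(d[0]*n-d[1]*c)/1e3,-d[2]/1e3,-np.radians((yaw-r[2]+180)%360-180)))
E
python3 -m crank '[{"grip":0,"x":0.025,"y":-0.020,"z":0,"yaw":-0.12},{"grip":0,"x":0.049,"y":-0.041,"z":0,"yaw":-0.24},{"grip":0,"x":0.074,"y":-0.061,"z":0,"yaw":-0.36},{"grip":0,"x":0.098,"y":-0.082,"z":0,"yaw":-0.48},{"grip":0,"x":0.123,"y":-0.102,"z":0,"yaw":-0.60}]' 20
python3 -m crank '[{"grip":0,"x":0.032,"y":-0.003,"z":0,"yaw":-0.12},{"grip":0,"x":0.064,"y":-0.006,"z":0,"yaw":-0.24},{"grip":0,"x":0.095,"y":-0.009,"z":0,"yaw":-0.36},{"grip":0,"x":0.127,"y":-0.012,"z":0,"yaw":-0.48},{"grip":0,"x":0.159,"y":-0.015,"z":0,"yaw":-0.60}]'
python3 -m crank '[{"grip":0,"x":0.028,"y":0.016,"z":0,"yaw":-0.05},{"grip":0,"x":0.056,"y":0.031,"z":0,"yaw":-0.10},{"grip":0,"x":0.084,"y":0.047,"z":0,"yaw":-0.15},{"grip":0,"x":0.112,"y":0.062,"z":0,"yaw":-0.20},{"grip":0,"x":0.140,"y":0.078,"z":0,"yaw":-0.26}]'
python3 -c "
from h import *
plan(519,-40,120,98.5)"
```

```text
time_s: 0.52
ee_pos: [240.3, -424.1, 227.5]
ee_rot: [-179.9, -0.0, 49.5]
force: [-0.8, -0.1, 0.5]
gripper_width: 60.9
gripper_force: 0.0
time_s: 0.93
ee_pos: [332.9, -294.0, 227.7]
ee_rot: [-180.0, -0.0, 83.9]
force: [0.6, -0.3, -0.0]
gripper_width: 27.6
gripper_force: 0.0
time_s: 1.35
ee_pos: [425.9, -163.6, 227.7]
ee_rot: [-180.0, -0.0, 98.6]
force: [-0.0, 0.1, 0.3]
gripper_width: 0.5
gripper_force: 0.0
t 1.35 at [ 425.9 -163.6  227.7] [-180.    -0.    98.6] F [-0.   0.1  0.3] -> rows x 0.1082 y 0.1106 z 0.1077 yaw 0.002
```

```bash

python3 -m crank '[{"grip":0,"x":0.022,"y":0.022,"z":0,"yaw":0},{"grip":0,"x":0.043,"y":0.044,"z":0,"yaw":0},{"grip":0,"x":0.065,"y":0.066,"z":0,"yaw":0},{"grip":0,"x":0.087,"y":0.088,"z":0.02,"yaw":0},{"grip":0,"x":0.108,"y":0.1105,"z":0.04,"yaw":0}]'
python3 -m crank '[{"grip":0,"x":0,"y":0,"z":0.03,"yaw":0},{"grip":0,"x":0,"y":0,"z":0.06,"yaw":0},{"grip":0,"x":0,"y":0,"z":0.09,"yaw":0},{"grip":0,"x":0,"y":0,"z":0.12,"yaw":0},{"grip":0,"x":0,"y":0,"z":0.136,"yaw":0}]'
python3 - <<'E'
from h import *
plan(505.6+2.4,45.6-15.8,52,98.5)
cv2.imwrite('pics/top1.png',cv2.resize(grab_frame('top')[95:285,150:400],None,fx=3,fy=3)[...,::-1])
E
```

```text
time_s: 1.77
ee_pos: [520.3, -40.6, 188.2]
ee_rot: [179.8, 0.0, 98.5]
force: [-0.4, -0.1, -0.2]
gripper_width: 0.3
gripper_force: 0.0
time_s: 2.18
ee_pos: [516.7, -41.7, 48.5]
ee_rot: [-179.7, -0.1, 98.5]
force: [-0.5, -0.8, -0.1]
gripper_width: 0.5
gripper_force: 0.0
t 2.18 at [516.7 -41.7  48.5] [-1.797e+02 -1.000e-01  9.850e+01] F [-0.5 -0.8 -0.1] -> rows x 0.0720 y 0.0020 z -0.0035 yaw 0.000
```

View pics/top1.png

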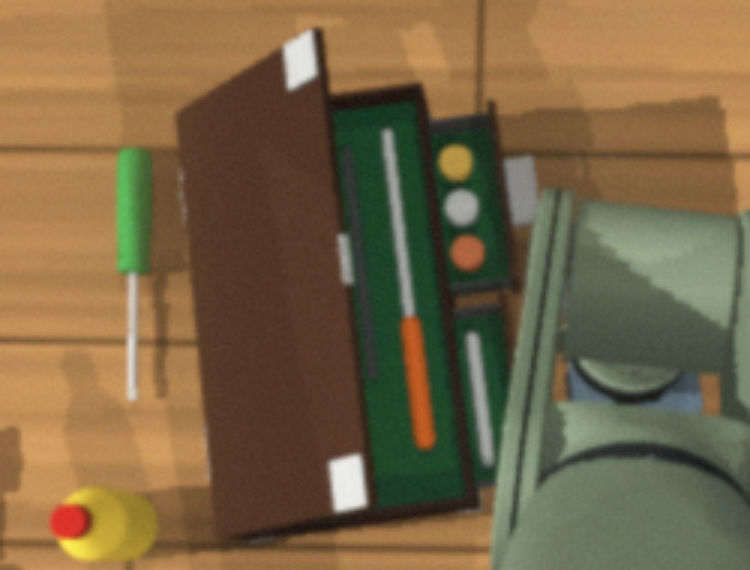

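The picture shows the fingers hidden under the forearm in front of the near pull, with nothing disturbed. I push slowly.

```bash

python3 -m crank '[{"grip":0,"x":0.007,"y":0.001,"z":-0.003,"yaw":0},{"grip":0,"x":0.014,"y":0.001,"z":-0.003,"yaw":0},{"grip":0,"x":0.021,"y":0.001,"z":-0.003,"yaw":0},{"grip":0,"x":0.028,"y":0.002,"z":-0.003,"yaw":0},{"grip":0,"x":0.035,"y":0.002,"z":-0.003,"yaw":0}]'
python3 -m crank '[{"grip":0,"x":0.006,"y":0,"z":0,"yaw":0},{"grip":0,"x":0.012,"y":0,"z":0,"yaw":0},{"grip":0,"x":0.018,"y":0,"z":0,"yaw":0},{"grip":0,"x":0.022,"y":0,"z":0,"yaw":0},{"grip":0,"x":0.025,"y":0,"z":0,"yaw":0}]'
python3 -c "
from h import *
plan(508,29.8,52,98.5)"
```

```text
time_s: 2.65
ee_pos: [516.8, -6.7, 56.4]
ee_rot: [179.8, 0.1, 98.5]
force: [-0.9, -2.3, 2.5]
gripper_width: 0.6
gripper_force: 1.4
time_s: 3.07
ee_pos: [512.5, 18.0, 55.1]
ee_rot: [179.9, 0.0, 98.5]
force: [0.7, -1.9, 1.7]
gripper_width: 0.4
gripper_force: 1.3
t 3.07 at [512.5  18.   55.1] [179.9   0.   98.5] F [ 0.7 -1.9  1.7] -> rows x 0.0123 y -0.0027 z 0.0031 yaw 0.000
```

```bash

python3 -m crank '[{"grip":0,"x":0.003,"y":0,"z":0.002,"yaw":0},{"grip":0,"x":0.006,"y":0,"z":0.002,"yaw":0},{"grip":0,"x":0.009,"y":0,"z":0.002,"yaw":0},{"grip":0,"x":0.010,"y":0,"z":0.002,"yaw":0},{"grip":0,"x":0.011,"y":0,"z":0.002,"yaw":0}]'
python3 -m crank '[{"grip":0,"x":0.001,"y":0,"z":0,"yaw":0},{"grip":0,"x":0.002,"y":0,"z":0,"yaw":0},{"grip":0,"x":0.003,"y":0,"z":0,"yaw":0},{"grip":0,"x":0.004,"y":0,"z":0,"yaw":0},{"grip":0,"x":0.004,"y":0,"z":0,"yaw":0}]'
python3 -c "
from h import *
plan(508,29.8,52,98.5)"
```

```text
time_s: 3.48
ee_pos: [510.6, 27.2, 52.7]
ee_rot: [-180.0, 0.2, 98.6]
force: [1.9, -11.3, -1.6]
gripper_width: 0.2
gripper_force: 5.5
time_s: 3.9
ee_pos: [510.6, 27.4, 52.8]
ee_rot: [-180.0, 0.5, 98.8]
force: [4.0, -23.2, 0.0]
gripper_width: 0.3
gripper_force: 11.4
t 3.9 at [510.6  27.4  52.8] [-180.     0.5   98.8] F [  4.  -23.2   0. ] -> rows x 0.0028 y -0.0022 z 0.0008 yaw 0.005
```

Hard stop: the force jumped to 23 N, so the near drawer is home, within 3 mm of the predicted place. I back off, shift 143 mm to the far pull and push.

```bash

python3 -m crank '[{"grip":0,"x":-0.014,"y":0,"z":0,"yaw":0},{"grip":0,"x":-0.028,"y":0,"z":0,"yaw":0},{"grip":0,"x":-0.042,"y":0,"z":0,"yaw":0},{"grip":0,"x":-0.056,"y":0,"z":0,"yaw":0},{"grip":0,"x":-0.070,"y":0,"z":0,"yaw":0}]'
python3 -m crank '[{"grip":0,"x":0,"y":0.028,"z":0,"yaw":0},{"grip":0,"x":0,"y":0.056,"z":0,"yaw":0},{"grip":0,"x":0,"y":0.084,"z":0,"yaw":0},{"grip":0,"x":0,"y":0.112,"z":0,"yaw":0},{"grip":0,"x":0,"y":0.141,"z":0,"yaw":0}]'
python3 -c "
from h import *
plan(650,48.5,52,98.5)"
```

```text
time_s: 4.32
ee_pos: [519.3, -36.9, 52.4]
ee_rot: [-179.9, -0.1, 98.4]
force: [0.2, 0.6, -0.5]
gripper_width: 0.3
gripper_force: 0.0
time_s: 4.73
ee_pos: [659.7, -15.3, 52.2]
ee_rot: [-179.8, -0.1, 98.4]
force: [0.1, 0.3, -0.9]
gripper_width: 0.3
gripper_force: 0.0
t 4.73 at [659.7 -15.3  52.2] [-1.798e+02 -1.000e-01  9.840e+01] F [ 0.1  0.3 -0.9] -> rows x 0.0645 y -0.0003 z 0.0002 yaw -0.001
```

```bash

python3 -m crank '[{"grip":0,"x":0.006,"y":0,"z":0,"yaw":0},{"grip":0,"x":0.012,"y":0,"z":0,"yaw":0},{"grip":0,"x":0.018,"y":0,"z":0,"yaw":0},{"grip":0,"x":0.024,"y":0,"z":0,"yaw":0},{"grip":0,"x":0.030,"y":0,"z":0,"yaw":0}]'
python3 -m crank '[{"grip":0,"x":0.005,"y":0,"z":0,"yaw":0},{"grip":0,"x":0.010,"y":0,"z":0,"yaw":0},{"grip":0,"x":0.015,"y":0,"z":0,"yaw":0},{"grip":0,"x":0.020,"y":0,"z":0,"yaw":0},{"grip":0,"x":0.025,"y":0,"z":0,"yaw":0}]'
python3 -c "
from h import *
plan(650,48.5,52,98.5)"
```

```text
time_s: 5.15
ee_pos: [653.8, 13.7, 52.7]
ee_rot: [-179.9, 0.0, 98.5]
force: [0.1, -2.7, -2.8]
gripper_width: 0.6
gripper_force: 1.4
time_s: 5.57
ee_pos: [650.9, 38.7, 53.0]
ee_rot: [-179.9, 0.0, 98.5]
force: [-2.8, -2.0, 0.4]
gripper_width: 0.9
gripper_force: 1.3
t 5.57 at [650.9  38.7  53. ] [-179.9    0.    98.5] F [-2.8 -2.   0.4] -> rows x 0.0099 y 0.0006 z 0.0010 yaw -0.000
```

```bash

python3 -m crank '[{"grip":0,"x":0.003,"y":0,"z":0,"yaw":0},{"grip":0,"x":0.006,"y":0,"z":0,"yaw":0},{"grip":0,"x":0.008,"y":0,"z":0,"yaw":0},{"grip":0,"x":0.010,"y":0,"z":0,"yaw":0},{"grip":0,"x":0.011,"y":0,"z":0,"yaw":0}]'
python3 -m crank '[{"grip":0,"x":0.001,"y":0,"z":0,"yaw":0},{"grip":0,"x":0.002,"y":0,"z":0,"yaw":0},{"grip":0,"x":0.003,"y":0,"z":0,"yaw":0},{"grip":0,"x":0.004,"y":0,"z":0,"yaw":0},{"grip":0,"x":0.004,"y":0,"z":0,"yaw":0}]'
python3 -c "
from h import *
plan(650,48.5,52,98.5)"
```

```text
time_s: 5.98
ee_pos: [650.2, 48.3, 53.1]
ee_rot: [180.0, 0.1, 98.5]
force: [-0.6, -8.2, -0.8]
gripper_width: 0.4
gripper_force: 3.9
time_s: 6.4
ee_pos: [650.1, 48.4, 53.2]
ee_rot: [180.0, 0.5, 98.6]
force: [-0.3, -16.5, -0.5]
gripper_width: 0.4
gripper_force: 7.9
t 6.4 at [650.1  48.4  53.2] [180.    0.5  98.6] F [ -0.3 -16.5  -0.5] -> rows x 0.0001 y -0.0001 z 0.0012 yaw 0.002
```

Far drawer is home too (16 N on the stop, exactly where predicted). I back off, raise and move above the lid.

```bash

python3 -m crank '[{"grip":0,"x":-0.014,"y":0,"z":0,"yaw":0},{"grip":0,"x":-0.028,"y":0,"z":0,"yaw":0},{"grip":0,"x":-0.042,"y":0,"z":0,"yaw":0},{"grip":0,"x":-0.056,"y":0,"z":0,"yaw":0},{"grip":0,"x":-0.070,"y":0,"z":0,"yaw":0}]'
python3 -m crank '[{"grip":0,"x":0,"y":0,"z":-0.04,"yaw":0},{"grip":0,"x":0,"y":0,"z":-0.08,"yaw":0},{"grip":0,"x":0,"y":0,"z":-0.12,"yaw":0},{"grip":0,"x":0,"y":0,"z":-0.16,"yaw":0},{"grip":0,"x":0,"y":0,"z":-0.20,"yaw":0}]'
python3 -m crank '[{"grip":0,"x":-0.02,"y":-0.01,"z":-0.02,"yaw":0},{"grip":0,"x":-0.04,"y":-0.02,"z":-0.04,"yaw":0},{"grip":0,"x":-0.06,"y":-0.03,"z":-0.06,"yaw":0},{"grip":0,"x":-0.08,"y":-0.04,"z":-0.06,"yaw":0},{"grip":0,"x":-0.10,"y":-0.05,"z":-0.06,"yaw":0}]'
python3 - <<'E'
from h import *
plan(559.6,163,310,98.5)
for n,(x0,y0,x1,y1) in dict(top=(150,95,400,285)).items():
    cv2.imwrite(f'pics/{n}2.png',cv2.resize(grab_frame(n)[y0:y1,x0:x1],None,fx=3,fy=3)[...,::-1])
E
```

```text
time_s: 6.82
ee_pos: [660.2, -17.3, 53.0]
ee_rot: [180.0, -0.0, 98.5]
force: [-0.2, 0.5, -0.1]
gripper_width: 0.6
gripper_force: 0.0
time_s: 7.23
ee_pos: [659.6, -16.9, 255.1]
ee_rot: [180.0, -0.0, 98.4]
force: [2.1, 0.2, -0.1]
gripper_width: 0.2
gripper_force: 0.0
time_s: 7.65
ee_pos: [625.2, -124.0, 315.0]
ee_rot: [179.8, 0.1, 98.5]
force: [0.4, -0.9, 0.2]
gripper_width: 0.0
gripper_force: 0.0
t 7.65 at [ 625.2 -124.   315. ] [1.798e+02 1.000e-01 9.850e+01] F [ 0.4 -0.9  0.2] -> rows x 0.2936 y -0.0226 z 0.0050 yaw -0.000
```

View pics/top2.png

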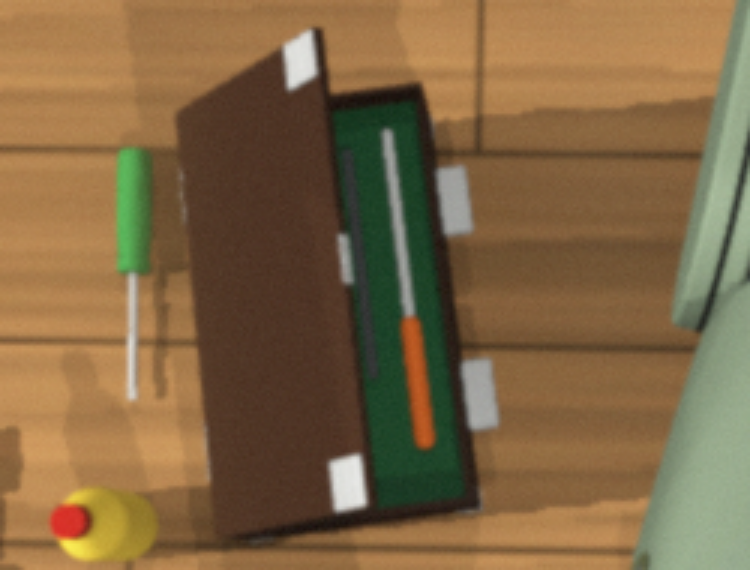

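Both drawers are flush (only the pulls stick out, at crop (454,200) and (480,393)), and the lid and bystanders are unchanged. Now I go over the lid.

```bash

python3 -m crank '[{"grip":0,"x":0.03,"y":-0.004,"z":0,"yaw":0},{"grip":0,"x":0.06,"y":-0.009,"z":0,"yaw":0},{"grip":0,"x":0.09,"y":-0.013,"z":0,"yaw":0},{"grip":0,"x":0.12,"y":-0.018,"z":0,"yaw":0},{"grip":0,"x":0.15,"y":-0.023,"z":0,"yaw":0}]'
python3 -m crank '[{"grip":0,"x":0.03,"y":0,"z":0,"yaw":0},{"grip":0,"x":0.06,"y":0,"z":0,"yaw":0},{"grip":0,"x":0.09,"y":0,"z":0,"yaw":0},{"grip":0,"x":0.12,"y":0,"z":0,"yaw":0},{"grip":0,"x":0.144,"y":0,"z":0,"yaw":0}]'
python3 -m crank '[{"grip":0,"x":0,"y":0,"z":0.02,"yaw":0},{"grip":0,"x":0,"y":0,"z":0.04,"yaw":0},{"grip":0,"x":0,"y":0,"z":0.06,"yaw":0},{"grip":0,"x":0,"y":0,"z":0.07,"yaw":0},{"grip":0,"x":0,"y":0,"z":0.08,"yaw":0}]'
python3 - <<'E'
from h import *
plan(559.6,163,215,98.5)
cv2.imwrite('pics/scene3.png',cv2.resize(grab_frame('scene')[60:300,280:500],None,fx=2.5,fy=2.5)[...,::-1])
E
```

```text
time_s: 8.12
ee_pos: [579.7, 23.3, 312.9]
ee_rot: [180.0, -0.0, 98.4]
force: [0.5, -0.1, -0.4]
gripper_width: 0.3
gripper_force: 0.0
time_s: 8.53
ee_pos: [558.6, 166.7, 313.0]
ee_rot: [180.0, -0.1, 98.5]
force: [-0.6, 0.1, -0.2]
gripper_width: 0.8
gripper_force: 0.0
time_s: 8.95
ee_pos: [558.9, 164.7, 232.0]
ee_rot: [-179.9, -0.0, 98.5]
force: [-0.5, 0.9, 0.8]
gripper_width: 0.8
gripper_force: 0.0
t 8.95 at [558.9 164.7 232. ] [-179.9   -0.    98.5] F [-0.5  0.9  0.8] -> rows x -0.0018 y 0.0005 z 0.0170 yaw -0.001
```

View pics/scene3.png

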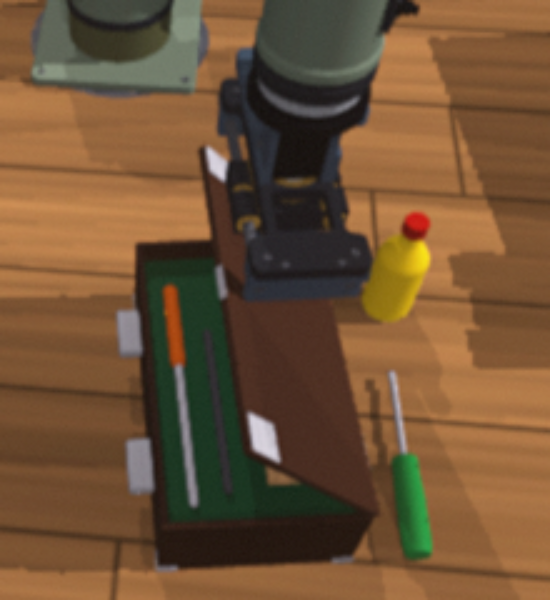

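The gripper hangs over the middle of the lid near its free edge, clear of the bottle and screwdriver. I press down along the arc.

```bash

python3 -m crank '[{"grip":0,"x":0,"y":0,"z":0.005,"yaw":0},{"grip":0,"x":0,"y":0,"z":0.010,"yaw":0},{"grip":0,"x":0,"y":0,"z":0.015,"yaw":0},{"grip":0,"x":-0.002,"y":0,"z":0.018,"yaw":0},{"grip":0,"x":-0.004,"y":0,"z":0.021,"yaw":0}]'
python3 -m crank '[{"grip":0,"x":-0.005,"y":0,"z":0.005,"yaw":0},{"grip":0,"x":-0.010,"y":0,"z":0.010,"yaw":0},{"grip":0,"x":-0.014,"y":0,"z":0.015,"yaw":0},{"grip":0,"x":-0.018,"y":0,"z":0.020,"yaw":0},{"grip":0,"x":-0.021,"y":0,"z":0.025,"yaw":0}]'
python3 -c "
from h import *
plan(569.2-4.7,100+31.5,169.8,98.5)"
```

```text
time_s: 9.42
ee_pos: [559.9, 161.2, 212.6]
ee_rot: [179.9, -0.0, 98.5]
force: [-0.7, 0.6, 4.0]
gripper_width: 0.5
gripper_force: 1.5
time_s: 9.83
ee_pos: [563.0, 139.5, 186.6]
ee_rot: [179.9, 0.0, 98.5]
force: [-0.2, -1.2, 3.1]
gripper_width: 0.4
gripper_force: 1.4
t 9.83 at [563.  139.5 186.6] [179.9   0.   98.5] F [-0.2 -1.2  3.1] -> rows x -0.0081 y 0.0003 z 0.0168 yaw -0.001
```

```bash

python3 -m crank '[{"grip":0,"x":-0.003,"y":0,"z":0.005,"yaw":0},{"grip":0,"x":-0.006,"y":0,"z":0.010,"yaw":0},{"grip":0,"x":-0.009,"y":0,"z":0.016,"yaw":0},{"grip":0,"x":-0.012,"y":0,"z":0.022,"yaw":0},{"grip":0,"x":-0.014,"y":0,"z":0.028,"yaw":0}]'
python3 -m crank '[{"grip":0,"x":-0.002,"y":0,"z":0.006,"yaw":0},{"grip":0,"x":-0.004,"y":0,"z":0.012,"yaw":0},{"grip":0,"x":-0.006,"y":0,"z":0.018,"yaw":0},{"grip":0,"x":-0.008,"y":0,"z":0.024,"yaw":0},{"grip":0,"x":-0.009,"y":0,"z":0.030,"yaw":0}]'
python3 -c "
from h import *
plan(567,114.5,112,98.5)"
```

```text
time_s: 10.25
ee_pos: [564.7, 126.0, 158.3]
ee_rot: [180.0, 0.0, 98.5]
force: [0.9, -0.8, 2.6]
gripper_width: 0.3
gripper_force: 1.3
time_s: 10.67
ee_pos: [565.9, 117.8, 128.2]
ee_rot: [-180.0, -0.0, 98.5]
force: [0.3, 0.8, 1.9]
gripper_width: 0.5
gripper_force: 1.2
t 10.67 at [565.9 117.8 128.2] [-180.    -0.    98.5] F [0.3 0.8 1.9] -> rows x -0.0035 y 0.0006 z 0.0162 yaw -0.001
```

```bash

python3 -m crank '[{"grip":0,"x":-0.001,"y":0,"z":0.004,"yaw":0},{"grip":0,"x":-0.002,"y":0,"z":0.008,"yaw":0},{"grip":0,"x":-0.002,"y":0,"z":0.011,"yaw":0},{"grip":0,"x":-0.002,"y":0,"z":0.014,"yaw":0},{"grip":0,"x":-0.002,"y":0,"z":0.016,"yaw":0}]'
python3 -m crank '[{"grip":0,"x":0,"y":0,"z":0.001,"yaw":0},{"grip":0,"x":0,"y":0,"z":0.002,"yaw":0},{"grip":0,"x":0,"y":0,"z":0.003,"yaw":0},{"grip":0,"x":0,"y":0,"z":0.003,"yaw":0},{"grip":0,"x":0,"y":0,"z":0.003,"yaw":0}]'
```

```text
time_s: 11.08
ee_pos: [566.0, 115.3, 112.5]
ee_rot: [-180.0, 0.0, 98.5]
force: [-0.9, -1.0, 2.7]
gripper_width: 0.3
gripper_force: 1.2
time_s: 11.5
ee_pos: [566.0, 115.3, 112.2]
ee_rot: [180.0, 0.0, 98.5]
force: [-4.9, -1.4, 14.7]
gripper_width: 0.3
gripper_force: 7.4
```

Hard stop at the expected height (z 112, force 15 N): the lid is shut. I retreat straight up and look.

```bash

python3 -m crank '[{"grip":0,"x":0,"y":0,"z":-0.02,"yaw":0},{"grip":0,"x":0,"y":0,"z":-0.05,"yaw":0},{"grip":0,"x":0,"y":0,"z":-0.08,"yaw":0},{"grip":0,"x":0,"y":0,"z":-0.12,"yaw":0},{"grip":0,"x":0,"y":0,"z":-0.16,"yaw":0}]'
python3 -m crank '[{"grip":0,"x":-0.04,"y":0,"z":0,"yaw":0},{"grip":0,"x":-0.08,"y":0,"z":0,"yaw":0},{"grip":0,"x":-0.12,"y":0,"z":0,"yaw":0},{"grip":0,"x":-0.16,"y":0,"z":0,"yaw":0},{"grip":0,"x":-0.19,"y":0,"z":0,"yaw":0}]'
python3 -m crank '[{"grip":0,"x":-0.03,"y":0,"z":0,"yaw":0},{"grip":0,"x":-0.06,"y":0,"z":0,"yaw":0},{"grip":0,"x":-0.08,"y":0,"z":0,"yaw":0},{"grip":0,"x":-0.09,"y":0,"z":0,"yaw":0},{"grip":0,"x":-0.09,"y":0,"z":0,"yaw":0}]'
python3 - <<'E'
from h import *
a=grab_frame('scene')[60:300,200:500];b=grab_frame('top')[80:300,140:440]
cv2.imwrite('pics/end.png',cv2.resize(np.vstack([a,b]),None,fx=1.3,fy=1.3)[...,::-1])
E
```

```text
time_s: 11.92
ee_pos: [565.3, 115.2, 270.6]
ee_rot: [-179.8, 0.0, 98.5]
force: [1.6, 0.8, 0.1]
gripper_width: 0.2
gripper_force: 0.0
time_s: 12.33
ee_pos: [594.0, -75.4, 269.6]
ee_rot: [-179.9, 0.1, 98.4]
force: [0.3, 0.6, 0.0]
gripper_width: 0.4
gripper_force: 0.0
time_s: 12.75
ee_pos: [607.4, -163.2, 269.1]
ee_rot: [-179.9, 0.0, 98.3]
force: [0.8, 0.3, -0.1]
gripper_width: 0.3
gripper_force: 0.0
```

View pics/end.png

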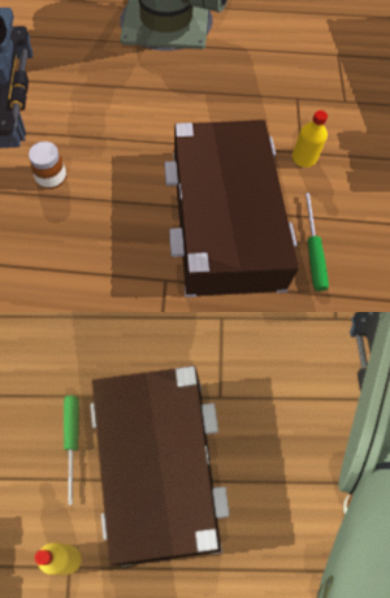

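The lid lies flat (corner patches flush at (185,130) and (198,262)), only the pulls protrude, and the bottle, jar and screwdriver stand where they began.

```bash
python3 -c "
from workcell import *
print(job_done())"
```

```text
the job is handed in; nothing more can be done
None
```

I pushed both drawers home and then pushed the lid flat shut; the last pictures show the bottle, jar and screwdriver undisturbed. I handed the job in at about 13 s, and no verdict came back.

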